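Clamp a gear housing and gauge its guide tube

TASK

Turn the vise crank over the top until the moving jaw clamps the gear housing tight against the other jaw, then let go of the crank. Take the collared gauge rod from its cradle, push it into the housing's sloping guide tube until its collar stops on the tube's mouth, draw it right out again, and bring its tip to the reading point 45 mm in front of the camera's lens with the rod level. Finish while still holding the rod there, still and clear of everything else, with the housing still clamped and the other things on the bench left where they are.

Things in the scene. Friction and masses are not known exactly. Their poses are not given: they have to be found in the camera images.
- vise: Grey bench vise fixed to the bench, origin under the middle of its base (190 x 90 mm, bed 30 mm high). Its x axis is the screw: the fixed jaw is at +x (face at x = +30 mm, top 75 mm above the bench), the moving jaw at -x, the crank at the -x end. Its y axis is crosswise, z up.
- jaw: Moving jaw, 20 x 70 x 45 mm, origin at the foot of its clamping face (facing the vise's +x, on the bed 30 mm above the bench). It slides along the vise's x, 6.5 mm per radian of crank. With the housing pressed against both jaws it has moved 16 mm from crank 0.
- crank (a joint): Crank angle, rad, 0 to 2.85, growing as the vise closes: clockwise seen from the crank end (knob from the vise's +y side, over the top, to -y). The arm stands at 0.25 + this angle above the vise's +y. It starts at 0 to 0.4; the jaw bites at about 2.46. It takes about 3 N at the knob, sharply more once the jaw bites (turn on 0.1 to 0.2, at most 25 N), and stays put when let go.
- crank_hub (a point): Point on the crank's axis of rotation (50 mm above the bench), beside the middle of the knob; axes as the vise's.
- crank_knob (a point): Middle of the crank's black knob, a cylinder 15 mm thick and 44 mm long lying parallel to the vise's x, 50 mm from the crank axis. It spins freely on its own pin, so ignore its orientation about x. It can be pinched from above (fingers closing along the vise's y).
- housing: Aluminium gear housing standing loose on the vise bed between the jaws: a block 50 mm wide between the jaws (x), 70 mm in y (from -40 to +30 mm), 80 mm high, with a round steel flange and a stub shaft on top (to 104 mm). Origin under it, z up, about aligned with the vise; 0.8 kg.
- port: The housing's steel guide tube, 28 mm outside, 15 mm bore, 92 mm deep, sloping up 20 degrees out of the housing's +y side. Origin at the centre of its mouth (75 mm above the housing's underside, 55 mm to its +y side); z points out of the tube along its bore.
- gauge_grip (a point): Middle of the gauge rod's grip length, 42 mm behind the collar's front face, on the rod's axis: the place to grasp it. x axis points along the rod towards its tip, y crosswise. The handle is a square bar 16 x 16 mm from 6 to 86 mm behind the collar's front face. The rod weighs about 0.22 kg and balances about 15 mm behind the collar's front face.
- gauge: The steel gauge rod: a 10 mm round shank 85 mm long with a tapered tip, a round collar 26 mm across and 6 mm thick, then the square handle. Origin on the axis at the front face of the collar, x along the rod to the tip. It begins lying level, axis 45 mm above the bench, in the two notches of a black cradle; lift it straight up.
- gauge_tip (a point): The end of the shank, 85 mm from the collar's front face.
- cradle: Black rod cradle fixed to the bench, 150 x 46 mm, origin on the bench under the collar's front face, x as the lying rod. Its base is 12 mm thick; notched uprights 12 mm wide, topping out 49 mm above the bench, stand 74 mm behind and 41 mm ahead of the origin, so the handle is free between 6 and 68 mm behind.
- reader: White inspection camera on a post with a 100 mm square foot, fixed, 190 mm high; its black lens tube (40 mm across, axis level, 140 mm above the bench) looks along the reader's -x, towards the robot. Origin on the bench; lens face 51 mm from the origin along -x.
- reader_focus (a point): The reading point in the air: on the lens axis, 45 mm in front of the lens face, 140 mm above the bench. The gauge's tip must be held here, the rod level; it may come from any side.
- meter: Bystander: red hand-held sound meter with a black ball at one end, 200 x 52 x 26 mm; origin under its centre. Leave alone.
- ring_gear: Bystander: plain steel ring, 64 mm across, 16 mm high; origin under its centre. Leave alone.
- wrench: Bystander: steel wrench, 160 mm long; origin under its centre. Leave alone.
- tape: Bystander: roll of tape, 90 mm across, 24 mm high; origin under its centre. Leave alone.
- grease_jar: Bystander: white jar with steel cap, 56 mm across, 60 mm high; origin under its centre. Leave alone.
- plain_pin: Bystander: plain steel pin 12 mm thick and 90 mm long, with a small head at one end and no collar (not the gauge rod); origin under its centre. Leave alone.
Not all that is in view belongs to the job. Several things have the shape of the cradle; the one meant has the colours described above.

How it is judged:
On the way, in this order (a step that is already met when the one before it is completed fails the run):
1. the jaw clamps the housing with more than 15 N (contact force between jaw and housing above 15 N and value of joint crank above 2.3 rad), for 0.3 s.
2. the rod is in the clamped housing's guide tube, its collar within 4 mm of the mouth (contact force between jaw and housing above 8 N and distance between gauge and port below 0.006 m and z of gauge in the frame of port below 0.004 m and z of gauge_tip in the frame of port below -0.075 m and angle between the x axis of gauge and the z axis of port, either way round below 0.12 rad), for 0.2 s.
3. the rod is drawn right out of the tube (z of gauge_tip in the frame of port above 0.005 m), for 0.05 s.
At the end, for the whole second after the job is handed in: The gripper still holds the gauge rod still, its tip within 15 mm of the reading point, the rod level within 0.1 rad (about 6 degrees) and touching nothing but the fingers, and the vise still clamps the housing with more than 8 N (crank beyond 2.3) (distance between gauge_tip and reader_focus below 0.015 m and angle between gauge's own x axis and vertical between 1.4708 and 1.6708 rad and height (world z) of gauge above 0.11 m and contact force between the fingers and gauge above 3 N and linear speed of gauge below 0.03 m/s and contact force between gauge and reader below 0.1 N and contact force between gauge and cradle below 0.1 N and contact force between gauge and vise below 0.1 N and contact force between gauge and housing below 0.1 N and contact force between jaw and housing above 8 N and value of joint crank above 2.3 rad); the arm keeps its last pose, push and grip.
It fails at once if a bystander is moved more than 30 mm (distance of any of meter, ring_gear, wrench, tape, grease_jar, plain_pin from where it was at the start of the episode above 0.03 m).
It also fails if it takes over 67 s, if anything falls off the work surface, if the arm or the gripper's body presses on something with over 40 N, if the wrist force passes 120 N, or if a joint passes its speed limit or range.

ROBOT

A 6-joint arm with a two-finger parallel gripper is mounted at the origin on the work surface. World frame = base frame: x ahead of the robot, y to its left, z up, the work surface at z = 0. Lengths are in m, angles in rad, forces in N, time in s.
With the tool pointing down it reaches from about 0.3 to 0.875 m from the base axis. Payload 6.4 kg.
Tool frame: the origin (TCP) lies on the centre line of the jaws, within the pads' length; the fingertips stand ctrl.tip_extent ahead of it and the grasp point (between the pads) lies 8 mm behind it (ctrl.tip_extent is the distance from the TCP to the fingertips, in m); z points along the fingers, y is the line along which they close (so a half turn about z gives the same grasp; the last joint's range is limited). The gripper opens to 85 mm and grips with 20 to 120 N. Pads are 22 mm wide; open, the fingers measure 114 mm over their backs; the gripper's body (76 mm by 85 mm) begins 54 mm behind the grasp point. The pads swing forward as they close: fully open they stand 13 mm farther back than shut.
Start: joints at [-1.471, 0.181, 1.607, -0, 1.354, -0.206], TCP at [0.173, -0.548, 0.242] pointing down, gripper open.
Joint ranges: [-2.99, 2.99], [-0.89, 2.07], [0.3, 2.58], [-1.14, 4.28], [0, 2.63], [-3.12, 3.12]. Speed limits (rad/s): [2.57, 2.57, 3.01, 3.14, 3.14, 3.14].

INTERFACE

Orientations are given as a unit quaternion [w, x, y, z].
In Python, from bench import ctrl gives the robot as it stands.
- The arm moves only by the shell command python3 -m handwheel 'ROWS'. ROWS is JSON, a list of rows, each a list of 7 numbers: the turn, a rotation vector about the tool's x, y, z as a fraction of full scale, then the shift along the tool's x, y, z as a fraction of full scale, then the opening, from 0 (shut) to 1 (fully open). In form: [[rx, ry, rz, x, y, z, jaw], ...]. A call has exactly 8 rows; each row shifts and turns the commanded pose from where the row before left it, along the tool's axes as they then stand; what a row does not reach is not made up. Full scale, the value 1, is 300 mm for a shift and pi rad for a turn. A row lasts 1/10 s, in which the tool goes at most 50 mm and 8.59 degrees, less where a joint would pass 70% of its speed; a pose out of reach is approached as far as the arm can. A call with a number of a shift or a turn outside -1 to 1 is refused whole. A call with a gripper value outside its range is refused whole. The fingers move at their own pace and stop on an object; the grip force is fixed at half the most. Time passes only in rows, so rows that do not move let the fingers close, or fill a call up. It gives the time, the measured TCP pose, the force, the opening and the grip force at its end, in the units of the state.
- ctrl.get_obs(): the state, without advancing time (a new reading comes with each control period).
- ctrl.camera(name): name is "scene" or "top" or "wrist"; returns the picture (400x640x3 uint8, blue, green, red); there is no depth.
- ctrl.camera_model(name): a dict with "camera_matrix" (3x3 intrinsics, pixels), "cam_to_world" (4x4, takes a point from camera to world coordinates). Camera axes: x right, y up, looking along -z (the intrinsics and any distortion apply to the point x, -y, -z); pixel columns grow to the right and rows downward; lengths in m; the calibration is good to about 2 mm. A picture is of the moment at which its call begins: read the wrist's pose just before it. camera_model takes no time and is no camera call; for the wrist camera it gives the pose at the moment of the call.
- ctrl.hand_in(): hands the job in; it is judged then, once.
The state is a dict: "time_s": time; "q": joint angles; "dq": joint speeds; "joint_efforts": joint torques, N m; "eef_pos": TCP position; "eef_rot": TCP orientation; "wrist_force": force on the tool from outside, world axes, zero at the start; "torque": the same for the moment, N m; "opening": opening from 0.0 (shut) to 1.0 (fully open); "grasp_force": force on a finger pad.
Only numpy, scipy, OpenCV 4.12 (cv2) and the standard library are available. Lean on these libraries where they do the work, as an engineer would, in place of code of your own. Each camera call takes 0.05 s, during which the arm holds its last target. There are 200 camera calls.

## Working session

There is one attempt and no reset: what is moved stays moved. The work goes in short steps, Python scripts to look and compute and a shell command to move; the robot and the scene stay as the last step left them, time stands still between calls to the robot, and variables do not carry over. Pictures are saved under pics/ and viewed, at most 10 in all, crops included, and the job is handed in when it is done.

```bash
ls; mkdir -p pics
python3 - <<'E'
from bench import ctrl
import cv2, numpy as np
o=ctrl.get_obs(); print({k:np.round(v,3).tolist() for k,v in o.items()}, ctrl.tip_extent)
for n in ("scene","top"):
    im=ctrl.camera(n); cv2.imwrite(f"pics/{n}0.png",im)
    m=ctrl.camera_model(n); print(n,np.round(m["camera_matrix"],1).tolist(),np.round(m["cam_to_world"],3).tolist(),[k for k in m])
E
```

```text
pics
{'time_s': 0.0, 'q': [-1.471, 0.182, 1.608, -0.0, 1.354, -0.206], 'dq': [-0.001, -0.0, 0.001, 0.001, 0.0, 0.001], 'joint_efforts': [0.001, -44.486, -35.134, -0.0, 0.009, 0.0], 'eef_pos': [0.173, -0.548, 0.241], 'eef_rot': [-0.001, 0.988, 0.152, 0.0], 'wrist_force': [0.032, -0.427, -0.004], 'torque': [0.012, -0.017, -0.03], 'grasp_force': 0.0, 'opening': 1.0} 0.011
scene [[497.3, 0.0, 318.9], [0.0, 497.3, 207.3], [0.0, 0.0, 1.0]] [[-0.312, -0.535, 0.785, 1.707], [0.95, -0.179, 0.256, 0.385], [0.004, 0.826, 0.564, 0.95], [0.0, 0.0, 0.0, 1.0]] ['camera_matrix', 'cam_to_world']
top [[385.8, 0.0, 325.5], [0.0, 385.8, 196.4], [0.0, 0.0, 1.0]] [[0.008, 0.993, -0.119, 0.428], [-1.0, 0.009, 0.008, 0.029], [0.009, 0.119, 0.993, 1.063], [0.0, 0.0, 0.0, 1.0]] ['camera_matrix', 'cam_to_world']
```

View pics/scene0.png

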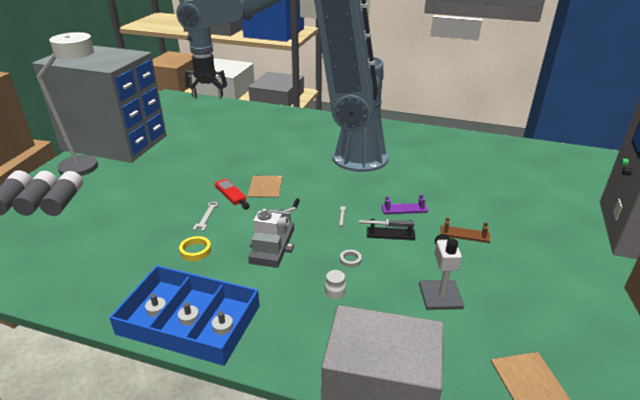

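View pics/top0.png

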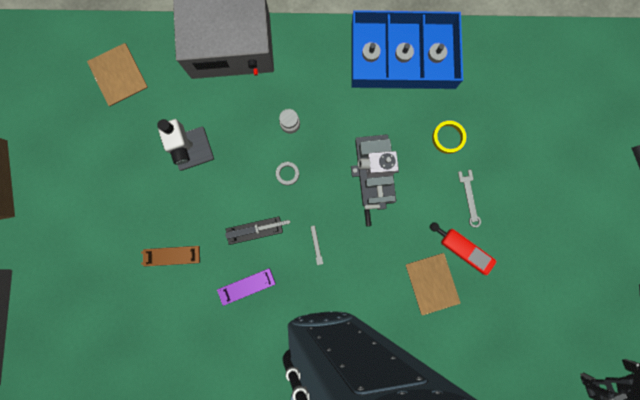

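Top view (image up = world +x, left = +y): the vise is at about (377,170) with its crank knob at (368,217) and the port at (354,171). The black cradle is at (255,230) with the rod tip to the right near (289,223), and the reader is at (180,150) with its lens toward (180,157). I'll zoom in on these three.

```bash
cat > h.py <<'E'
import numpy as np, cv2
from bench import ctrl
from scipy.spatial.transform import Rotation as R
def ray(name,px,model=None):
    m=model or ctrl.camera_model(name); K=m["camera_matrix"]; T=np.array(m["cam_to_world"])
    d=np.linalg.inv(K)@np.array([px[0],px[1],1.]); d=T[:3,:3]@(d*[1,-1,-1]); return T[:3,3],d/np.linalg.norm(d)
def onz(name,px,z,model=None):
    o,d=ray(name,px,model); return o+d*(z-o[2])/d[2]
def two(r1,r2):
    A=[];b=[]
    for o,d in (r1,r2):
        P=np.eye(3)-np.outer(d,d); A.append(P); b.append(P@o)
    x=np.linalg.solve(sum(A),sum(b)); return x,[np.linalg.norm(P@x-q) for P,q in zip(A,b)]
def proj(name,p,model=None):
    m=model or ctrl.camera_model(name); T=np.linalg.inv(np.array(m["cam_to_world"])); c=T[:3,:3]@np.array(p)+T[:3,3]
    u=np.array(m["camera_matrix"])@(c*[1,-1,-1]); return u[:2]/u[2]
def rot():
    q=ctrl.get_obs()["eef_rot"]; return R.from_quat([q[1],q[2],q[3],q[0]])
def plan(p,Rt):
    """tool-frame shift fraction and turn fraction needed (shift along current tool axes)"""
    o=ctrl.get_obs(); r=rot()
    print("shift/300mm",np.round(r.inv().apply(np.array(p)-o["eef_pos"])/.3,3),"turn/pi",np.round((r.inv()*R.from_matrix(Rt)).as_rotvec()/np.pi,4))
E
python3 - <<'E'
import cv2,numpy as np
t=cv2.imread("pics/top0.png"); s=cv2.imread("pics/scene0.png")
def c(im,x,y,w,h,k): return cv2.resize(im[y:y+h,x:x+w],(w*k,h*k),interpolation=cv2.INTER_CUBIC)
a=np.hstack([c(t,345,130,66,100,3*2//1)[:600], c(s,240,190,66,100,6)[:600]])
cv2.imwrite("pics/v1.png",a)
b=np.vstack([np.hstack([c(t,215,205,80,50,5),c(t,145,115,80,50,5)]),np.hstack([c(s,355,205,80,50,5),c(s,410,225,80,70,5)[:250]])])
cv2.imwrite("pics/v2.png",b); print(a.shape,b.shape)
E
```

```text
(600, 792, 3) (500, 800, 3)
```

View pics/v1.png

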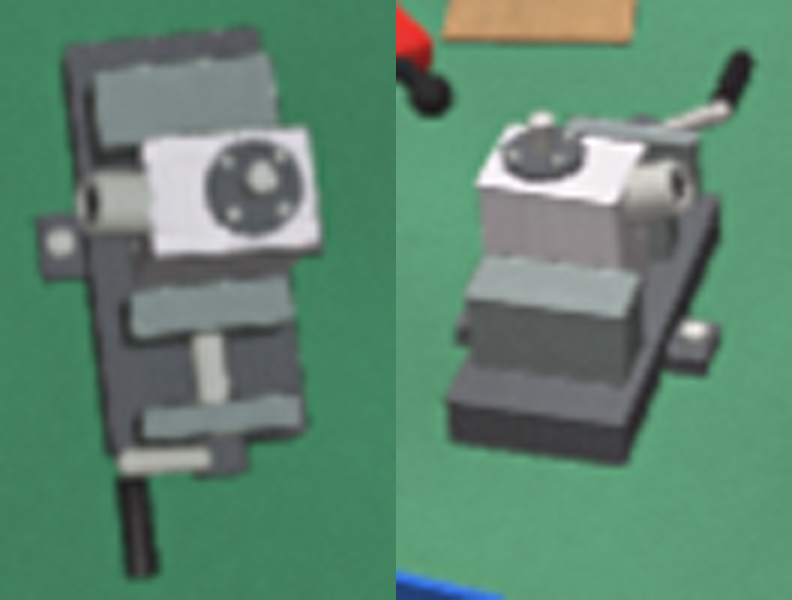

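View pics/v2.png

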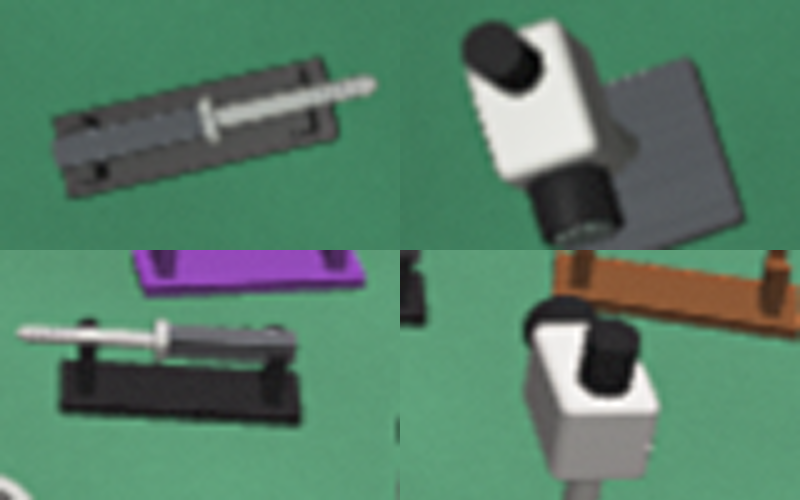

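v1 shows (in top pixels): vise bed corners (355.8,137.5), (388,135), (363,205.8) and (396.3,202), port mouth near (360,164), and knob centre (368,217.8), which is (297,203.2) in scene. v2 shows: rod collar (256.6,228.8), tip (290,221.8) and handle end (226,235.4) in top, and (387.6,223), (358.6,221.2) and (414.2,224.2) in scene. The right edge of the reader foot runs from (283,127) to (294,158.6) minus the crop offset.

Run:
```python
from h import *
np.set_printoptions(precision=4,suppress=True)
k=two(ray("top",(368,217.8)),ray("scene",(297,203.2))); print("knob",*k)
for n,a,b in (("collar",(256.6,228.8),(387.6,223)),("tip",(290,221.8),(358.6,221.2)),("hend",(226,235.4),(414.2,224.2))):
    print(n,*two(ray("top",a),ray("scene",b)),"top@45",onz("top",a,.045)[:2],"scene@45",onz("scene",b,.045)[:2])
c=[onz("top",p,.03) for p in ((345+65/6,130+45/6),(345+258/6,130+30/6),(345+108/6,130+455/6),(345+308/6,130+432/6))]
print("vise corners",*[x[:2] for x in c],"mid",np.mean(c,0))
for i,j in ((0,1),(2,3),(0,2),(1,3)): print(i,j,np.linalg.norm(c[i]-c[j]),np.degrees(np.arctan2(*(c[j]-c[i])[1::-1])))
f=[onz("top",(145+x/5,115+y/5),.008) for x,y in ((290,60),(345,218))]
print("foot",f,np.linalg.norm(f[0]-f[1]))
g=[onz("scene",p,.008)[:2] for p in ((422,283),(455,282),(463,305),(427,306))];print(*g)
m=two(ray("top",(345+92/6,130+200/6)),ray("scene",(240+(680-396)/6,190+188/6)));print("port mouth",*m)
```

```text
knob [ 0.4915 -0.0865  0.0765] [np.float64(0.0023204786945227067), np.float64(0.002320478694522754)]
collar [0.4625 0.2014 0.0453] [np.float64(0.0008958638564237138), np.float64(0.000895863856423718)] top@45 [0.4627 0.2006] scene@45 [0.4616 0.2022]
tip [0.4816 0.1141 0.0454] [np.float64(0.0008954604114800016), np.float64(0.0008954604114800506)] top@45 [0.4819 0.1133] scene@45 [0.4808 0.1148]
hend [0.4446 0.2806 0.0466] [np.float64(0.0008554115155504631), np.float64(0.0008554115155503713)] top@45 [0.4448 0.2801] scene@45 [0.4418 0.2812]
vise corners [ 0.7158 -0.0619] [ 0.7238 -0.1505] [ 0.5273 -0.081 ] [ 0.5385 -0.171 ] mid [ 0.6264 -0.1161  0.03  ]
0 1 0.0890091273919723 -84.8309447605341
2 3 0.09070366792575651 -82.90653155840228
0 2 0.18945715804320454 -174.21842024982894
1 3 0.1864365098555006 -173.7033895958917
foot [array([0.7476, 0.3654, 0.008 ]), array([0.6575, 0.3308, 0.008 ])] 0.0964668831974719
[0.6565 0.3415] [0.6237 0.4274] [0.7063 0.4558] [0.7396 0.3669]
port mouth [ 0.6276 -0.0649  0.1044] [np.float64(0.0018483972807818915), np.float64(0.0018483972807819178)]
```

```bash
cat >> h.py <<'E'
VY=np.radians(6.1)
def down(yaw): # tool pointing down, tool x at yaw
    x=np.array([np.cos(yaw),np.sin(yaw),0]); z=np.array([0,0,-1.]); return np.c_[x,np.cross(z,x),z]
E
python3 - <<'E'
from h import *
plan([.4875,-.087,.14],down(VY))
E
```

```text
shift/300mm [ 1.462 -1.149  0.34 ] turn/pi [-0.0005 -0.0001  0.0635]
```

```bash
python3 -m handwheel '[[0,0,0,0.122,-0.096,0.02,1],[0,0,0,0.122,-0.096,0.02,1],[0,0,0,0.122,-0.096,0.02,1],[0,0,0,0.122,-0.096,0.02,1],[0,0,0,0.122,-0.096,0.03,1],[0,0,0,0.122,-0.096,0.03,1],[0,0,0,0.122,-0.096,0.03,1],[0,0,0,0.122,-0.096,0.03,1]]'; python3 -m handwheel '[[0,0,0,0.122,-0.096,0.035,1],[0,0,0,0.122,-0.096,0.035,1],[0,0,0,0.122,-0.096,0.035,1],[0,0,0,0.122,-0.096,0.035,1],[0,0,0.032,0,0,0,1],[0,0,0.032,0,0,0,1],[0,0,0,0,0,0,1],[0,0,0,0,0,0,1]]'
python3 - <<'E'
from h import *
plan([.4875,-.087,.14],down(VY))
m=ctrl.camera_model("wrist"); im=ctrl.camera("wrist"); cv2.imwrite("pics/w1.png",im)
print(np.round(m["camera_matrix"],1).tolist(),np.round(m["cam_to_world"],3).tolist())
print(proj("wrist",[.4915,-.0865,.0765],m),proj("wrist",[.4961,-.13,.05],m))
E
```

```text
time_s: 0.9
eef_pos: [0.3835, -0.2387, 0.1819]
eef_rot: [0.0, 0.988, 0.152, 0.0]
wrist_force: [-0.1, 0.6, -0.4]
opening: 1.0
grasp_force: 0.0
time_s: 1.7
eef_pos: [0.4877, -0.0865, 0.1401]
eef_rot: [-0.0, 0.999, 0.054, -0.0]
wrist_force: [-0.8, -0.1, -0.4]
opening: 1.002
grasp_force: 0.0
shift/300mm [-0.001  0.001  0.   ] turn/pi [-0.0001  0.0001  0.0003]
[[334.5, 0.0, 319.2], [0.0, 334.5, 200.3], [0.0, 0.0, 1.0]] [[0.108, 0.942, 0.317, 0.572], [-0.994, 0.103, 0.033, -0.078], [-0.002, -0.319, 0.948, 0.272], [0.0, 0.0, 0.0, 1.0]]
[318.84086588 222.29658961] [380.95530612 208.15627525]
```

View pics/w1.png

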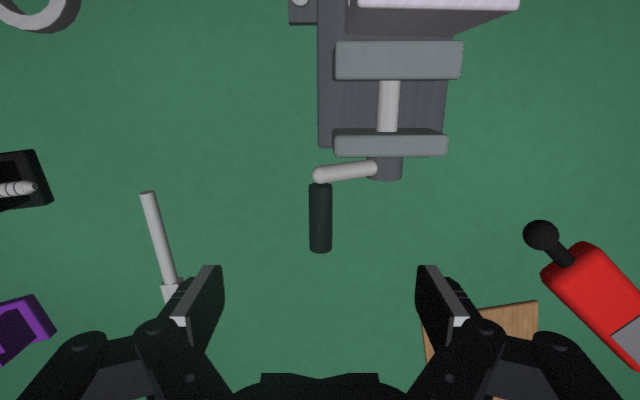

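The wrist view shows the knob from (320,185) to (320,252), centred between the fingers and within 3 mm of the estimate. I'll descend and pinch it.

```bash
python3 -m handwheel '[[0,0,0,0.008,0,0.06,0.7],[0,0,0,0,0,0.06,0.5],[0,0,0,0,0,0.06,0.5],[0,0,0,0,0,0.058,0.5],[0,0,0,0,0,0,0],[0,0,0,0,0,0,0],[0,0,0,0,0,0,0],[0,0,0,0,0,0,0]]'
python3 - <<'E'
from h import *
o=ctrl.get_obs(); hub=np.array([.6264,-.1161])+R.from_euler('z',VY).apply([-.131,0,0])[:2]
g=o["eef_pos"]+rot().apply([0,0,-.008]); d=R.from_euler('z',-VY).apply(np.r_[g[:2]-hub,g[2]-.05])
print(o["opening"],o["grasp_force"],d,np.hypot(d[1],d[2]),np.arctan2(d[2],d[1]))
a0=np.arctan2(d[2],d[1]); a=np.linspace(a0,2.70,17); p=np.c_[np.cos(a),np.sin(a)]*.05
dd=np.diff(p,axis=0)/.3; print(np.round(np.c_[-dd[:,0],-dd[:,1]],4).tolist())
E
```

```text
time_s: 2.55
eef_pos: [0.4902, -0.0867, 0.0693]
eef_rot: [0.0, 0.999, 0.052, -0.0]
wrist_force: [-1.7, -2.0, -2.8]
opening: 0.152
grasp_force: 58.5
0.1523013857107819 58.52740287780762 [-0.00133413  0.04372805  0.02732823] 0.051565245589860524 0.5585697665747967
[[0.0131, -0.0181], [0.0153, -0.0162], [0.0174, -0.014], [0.0191, -0.0115], [0.0204, -0.0089], [0.0214, -0.0061], [0.0221, -0.0032], [0.0223, -0.0002], [0.0221, 0.0028], [0.0215, 0.0057], [0.0206, 0.0085], [0.0193, 0.0112], [0.0176, 0.0137], [0.0156, 0.0159], [0.0134, 0.0178], [0.0109, 0.0195]]
```

```bash
python3 -m handwheel '[[0,0,0,0,0.013,-0.018,0],[0,0,0,0,0.0155,-0.016,0],[0,0,0,0,0.0175,-0.014,0],[0,0,0,0,0.019,-0.0115,0],[0,0,0,0,0.0205,-0.009,0],[0,0,0,0,0.0215,-0.006,0],[0,0,0,0,0.022,-0.003,0],[0,0,0,0,0.0225,0,0]]'
python3 - <<'E'
from h import *
print(ctrl.get_obs()["torque"], ctrl.get_obs()["eef_pos"]); m=ctrl.camera_model("wrist"); im=ctrl.camera("wrist"); cv2.imwrite("pics/w2.png",im)
E
```

```text
time_s: 3.35
eef_pos: [0.4952, -0.132, 0.0937]
eef_rot: [0.0, 0.999, 0.053, 0.0]
wrist_force: [-5.2, 3.1, 6.9]
opening: 0.156
grasp_force: 59.7
[0.53419869 0.83816313 0.09337908] [ 0.49521931 -0.13199482  0.09374426]
```

```bash
python3 -m handwheel '[[0,0,0,0,0.022,0.003,0],[0,0,0,0,0.0215,0.0055,0],[0,0,0,0,0.0205,0.0085,0],[0,0,0,0,0.0195,0.011,0],[0,0,0,0,0.0175,0.0135,0],[0,0,0,0,0.0155,0.016,0],[0,0,0,0,0.0135,0.018,0],[0,0,0,0,0,0,0]]'
cat >> h.py <<'E'
def crank(hubo=(0,0)):
    o=ctrl.get_obs(); hub=np.array([.6264,-.1161])+R.from_euler('z',VY).apply([-.131,0,0])[:2]
    g=o["eef_pos"]+rot().apply([0,0,-.008]); d=R.from_euler('z',-VY).apply(np.r_[g[:2]-hub,g[2]-.05]); a=np.arctan2(d[2],d[1])
    print("rad",np.hypot(d[1],d[2]),"crank",a-.25,"force vise",R.from_euler('z',-VY).apply(o["wrist_force"]),"tangent",np.array([0,-np.sin(a),np.cos(a)]))
E
python3 -c "
from h import *
crank()"
```

```text
time_s: 4.2
eef_pos: [0.4997, -0.1721, 0.0699]
eef_rot: [0.001, 0.999, 0.052, 0.001]
wrist_force: [-2.2, -5.8, -0.7]
opening: 0.151
grasp_force: 59.2
rad 0.05055727205285303 crank 2.3073098842982334 force vise [-2.84232411 -5.4923653  -0.7104529 ] tangent [ 0.         -0.55160128 -0.83410793]
```

```bash
python3 -m handwheel '[[0,0,0,0,0.005,0.0075,0],[0,0,0,0,0.004,0.0075,0],[0,0,0,0,0.004,0.008,0],[0,0,0,0,0.003,0.008,0],[0,0,0,0,0,0,0],[0,0,0,0,0,0,0],[0,0,0,0,0,0,0],[0,0,0,0,0,0,0]]';python3 -c "
from h import *
crank()"
```

```text
time_s: 5.0
eef_pos: [0.5003, -0.1759, 0.0621]
eef_rot: [0.001, 0.999, 0.053, 0.001]
wrist_force: [-7.8, -0.4, 14.1]
opening: 0.152
grasp_force: 60.9
rad 0.05023284828255113 crank 2.4797427470731033 force vise [-7.78054243  0.45217198 14.13322789] tangent [ 0.         -0.40030523 -0.91638186]
```

```bash
python3 -m handwheel '[[0,0,0,0,0.002,0.006,0],[0,0,0,0,0.002,0.006,0],[0,0,0,0,0.0015,0.006,0],[0,0,0,0,0.0015,0.006,0],[0,0,0,0,0,0,0],[0,0,0,0,0,0,0],[0,0,0,0,0,0,0],[0,0,0,0,0,0,0]]';python3 -c "
from h import *
crank()"
```

```text
time_s: 5.8
eef_pos: [0.5008, -0.1775, 0.0575]
eef_rot: [0.001, 0.999, 0.053, 0.0]
wrist_force: [-17.2, 6.7, 40.3]
opening: 0.148
grasp_force: 63.9
rad 0.05014323722123431 crank 2.5764748489671643 force vise [-16.43514571   8.44525736  40.26971397] tangent [ 0.         -0.30992848 -0.95075987]
```

```bash
python3 -m handwheel '[[0,0,0,0,-0.001,-0.006,0],[0,0,0,0,0,0,0.5],[0,0,0,0,0,0,0.5],[0,0,0,0,0,0,0.5],[0,0,0,0,0,0,0.5],[0,0,0,0,0,-0.08,0.5],[0,0,0,0,0,-0.12,0.5],[0,0,0,0,0,-0.12,0.7]]';python3 - <<'E'
from h import *
print(ctrl.get_obs()["wrist_force"]); m=ctrl.camera_model("wrist"); im=ctrl.camera("wrist")
t=ctrl.camera("top"); s=ctrl.camera("scene")
cv2.imwrite("pics/w3.png",im)
def c(im,x,y,w,h,k): return cv2.resize(im[y:y+h,x:x+w],(w*k,h*k),interpolation=cv2.INTER_CUBIC)
a=np.hstack([c(t,345,130,66,100,5), c(s,240,190,66,100,5)]); b=np.zeros((500,800,3),np.uint8); b[:,:660]=a
cv2.imwrite("pics/v3.png",a)
hub=[.6264-.131*np.cos(VY),-.1161-.131*np.sin(VY)]
for cr in (2.3,2.46,2.58,2.7):
    A=.25+cr; k=np.r_[hub,.05]+R.from_euler('z',VY).apply([.003,.05*np.cos(A),.05*np.sin(A)]); print(cr,k,proj("wrist",k,m),proj("top",k),proj("scene",k))
E
```

```text
time_s: 6.6
eef_pos: [0.4992, -0.1765, 0.1509]
eef_rot: [-0.001, 0.999, 0.052, -0.001]
wrist_force: [-0.1, -1.1, -0.1]
opening: 0.653
grasp_force: 0.0
[-0.11134376 -1.0693382  -0.12696511]
2.3 [ 0.50353499 -0.17096949  0.07788419] [310.78546571 215.14338944] [400.0952657  213.62077242] [269.98632457 200.04156799]
2.46 [ 0.50395073 -0.17485969  0.0709159 ] [316.85237564 211.4052225 ] [401.05447827 213.67548316] [268.91952757 201.72068957]
2.58 [ 0.5041821  -0.17702466  0.06532875] [320.07905139 208.56200986] [401.44746852 213.7547467 ] [268.35730609 203.09594397]
2.7 [ 0.50434073 -0.17850899  0.05952113] [322.19180778 205.741336  ] [401.55885955 213.86490225] [268.0067545  204.54794392]
```

View pics/w3.png

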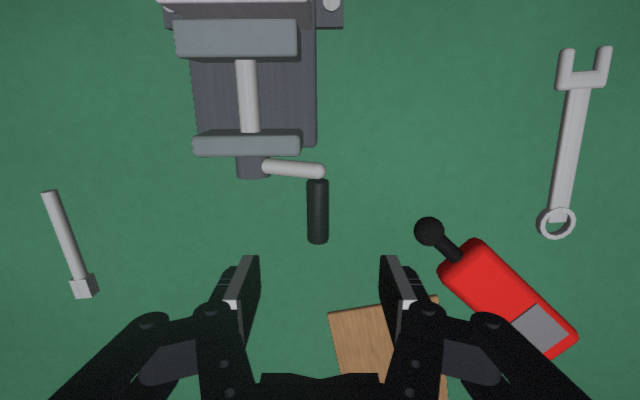

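View pics/v3.png

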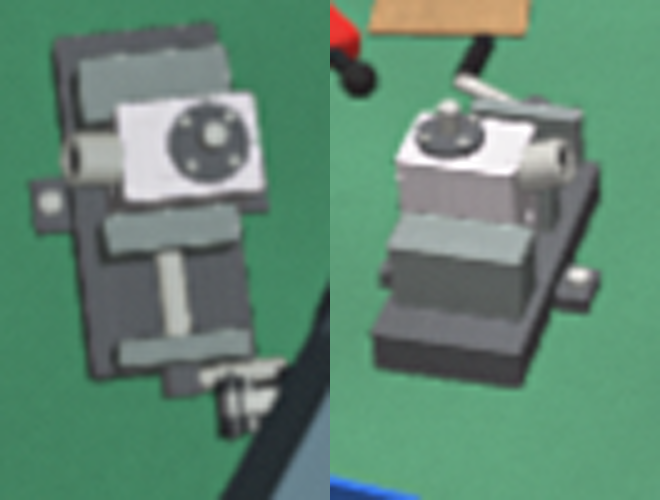

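w3 shows the knob at (317,211), past the top and on the −y side, with the crank free and bystanders untouched. In v3 the moving jaw is closed up to the housing; the port mouth is at top (359.6,161.4) and scene (286.8,221.6).

Run:
```python
from h import *
np.set_printoptions(precision=4,suppress=True)
Rv=R.from_euler('z',-VY); V=np.array([.6264,-.1161,0])
x,e=two(ray("wrist",(317.5,211.5)),ray("scene",(240+(477-330)/5,190+57/5))); v=Rv.apply(x-V); print("knob",x,e,"vise",v,"crank",np.arctan2(v[2]-.05,v[1])-.25)
x,e=two(ray("top",(345+72.5/5,130+157.5/5)),ray("scene",(240+(564-330)/5,190+158/5)));print("port",x,e,"vise",Rv.apply(x-V))
c=[onz("top",(345+a/5,130+b/5),.11) for a,b in ((117,108),(257,93),(125,202),(268,190))]
print(*[Rv.apply(p-V)[:2] for p in c],Rv.apply(np.mean(c,0)-V))
s=cv2.imread("pics/scene0.png");
```

```text
knob [ 0.5051 -0.1751  0.0721] [np.float64(0.0023555810191584216), np.float64(0.002355581019158539)] vise [-0.1269 -0.0458  0.0721] crank 2.4422820897773407
port [ 0.6321 -0.0636  0.1067] [np.float64(0.000796763239766036), np.float64(0.0007967632397660403)] vise [0.0112 0.0516 0.1067]
[0.0339 0.0261] [ 0.0348 -0.0454] [-0.0144  0.0274] [-0.0153 -0.0449] [ 0.0097 -0.0092  0.11  ]
```

Run:
```python
from h import *
print(ctrl.get_obs()["q"])
plan([.4541,.2381,.13],down(np.radians(102.5)))
```

```text
[-5.64092738e-01  1.81928268e-01  1.79806654e+00  1.48590608e-04
  1.15586982e+00  9.01901674e-01]
shift/300mm [-0.013 -1.396  0.073] turn/pi [ 2.100e-03 -2.000e-04 -5.361e-01]
```

```bash
python3 -m handwheel '[[0,0,0,-0.003,-0.08,-0.02,0.6],[0,0,0,-0.002,-0.16,0,0.6],[0,0,0,-0.002,-0.165,0,0.6],[0,0,0,-0.002,-0.165,0,0.6],[0,0,0,-0.002,-0.165,0,0.6],[0,0,0,-0.002,-0.165,0,0.6],[0,0,0,0,-0.165,0.01,0.6],[0,0,0,0,-0.165,0.03,0.6]]';  python3 -m handwheel '[[0,0,0,0,-0.166,0.053,0.6],[0,0,-0.046,0,0,0,0.6],[0,0,-0.047,0,0,0,0.6],[0,0,-0.047,0,0,0,0.6],[0,0,-0.047,0,0,0,0.6],[0,0,-0.047,0,0,0,0.6],[0,0,-0.047,0,0,0,0.6],[0,0,-0.047,0,0,0,0.6]]';  python3 -m handwheel '[[0,0,-0.047,0,0,0,0.6],[0,0,-0.047,0,0,0,0.6],[0,0,-0.047,0,0,0,0.6],[0,0,-0.047,0,0,0,0.6],[0,0,-0.020,0,0,0,0.6],[0,0,0,0,0,0,0.6],[0,0,0,0,0,0,0.6],[0,0,0,0,0,0,0.6]]'
python3 - <<'E'
from h import *
plan([.4541,.2381,.13],down(np.radians(102.5)))
m=ctrl.camera_model("wrist"); im=ctrl.camera("wrist"); cv2.imwrite("pics/w4.png",im)
for p in ([.4541,.2381,.045],[.4625,.2014,.045],[.4816,.1141,.045],[.4446,.2806,.045]): print(proj("wrist",p,m))
np.savez("w4.npz",T=m["cam_to_world"],K=m["camera_matrix"])
E
```

```text
time_s: 7.55
eef_pos: [0.4566, 0.1914, 0.144]
eef_rot: [-0.0, 0.999, 0.052, -0.0]
wrist_force: [0.9, -0.3, -0.3]
opening: 0.6
grasp_force: 0.0
time_s: 8.35
eef_pos: [0.4514, 0.2365, 0.1278]
eef_rot: [-0.001, 0.842, 0.54, -0.001]
wrist_force: [0.1, -0.4, 0.1]
opening: 0.599
grasp_force: 0.0
time_s: 9.15
eef_pos: [0.452, 0.2367, 0.129]
eef_rot: [-0.0, 0.627, 0.779, -0.0]
wrist_force: [0.7, 0.2, -0.6]
opening: 0.602
grasp_force: 0.0
shift/300mm [ 0.003  0.008 -0.003] turn/pi [-0.0004  0.     -0.0006]
[319.58610968 210.97251002]
[319.97798911 259.8111155 ]
[319.70617088 358.4710041 ]
[319.42198228 147.75498789]
```

View pics/w4.png

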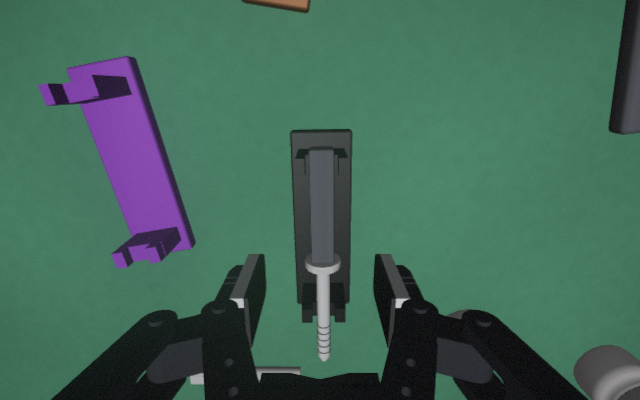

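w4 shows the rod lying in the black cradle: handle end (321,148), collar (323,263), tip (324,360). It sits about 1.5 mm to the right of the finger centre line at (320). I'll correct for that, descend and grasp.

```bash
python3 -m handwheel '[[0,0,-0.004,0.003,0.013,0.05,0.6],[0,0,0,0,0,0.06,0.6],[0,0,0,0,0,0.06,0.6],[0,0,0,0,0,0.06,0.6],[0,0,0,0,0,0.05,0.6],[0,0,0,0,0,0.026,0.6],[0,0,0,0,0,0,0],[0,0,0,0,0,0,0]]'; python3 -m handwheel '[[0,0,0,0,0,0,0],[0,0,0,0,0,0,0],[0,0,0,0,0,0,0],[0,0,0,0,0,-0.02,0],[0,0,0,0,0,-0.06,0],[0,0,0,0,0,-0.12,0],[0,0,0,0,0,-0.15,0],[0,0,0,0,0,-0.15,0]]'
```

```text
time_s: 10.0
eef_pos: [0.4564, 0.2386, 0.0382]
eef_rot: [0.0, 0.621, 0.784, 0.0]
wrist_force: [0.7, -0.7, -0.1]
opening: 0.271
grasp_force: 0.0
time_s: 10.8
eef_pos: [0.4553, 0.2384, 0.1891]
eef_rot: [-0.0, 0.621, 0.784, -0.0]
wrist_force: [1.5, 0.5, -2.2]
opening: 0.175
grasp_force: 59.2
```

```bash
cat >> h.py <<'E'
PORT=np.array([.6314,-.0641,.105])
def ported(yaw=VY,pitch=np.radians(20)):
    r=R.from_euler('z',yaw); c,s=np.cos(pitch),np.sin(pitch)
    x=r.apply([0,c,s]); z=r.apply([0,s,-c]); return np.c_[x,np.cross(z,x),z]
def tcp_for(tipz,L=.127,port=None,M=None):
    M=ported() if M is None else M; return (PORT if port is None else port)+M[:,0]*(tipz+L)+.008*M[:,2]
E
python3 - <<'E'
from h import *
plan(tcp_for(.02),ported())
m=ctrl.camera_model("wrist"); im=ctrl.camera("wrist"); cv2.imwrite("pics/w5.png",im)
o=ctrl.get_obs(); r=rot()
for L in (-.086+.042,.042-.003,.042,.127): print(L,proj("wrist",o["eef_pos"]+r.apply([-L if L>0 else -L,0,-.008]),m))
g=im.max(2).astype(int)
for y in list(range(120,170,4))+list(range(225,380,5)):
    b=[x for x in range(280,365) if g[y,x]>120]; print(y,(b[0],b[-1],len(b)) if b else None, g[y,322],end="; ")
E
```

```text
shift/300mm [-0.65   0.399  0.137] turn/pi [-0.0072  0.1109  0.0389]
-0.04399999999999999 [325.96543044 194.93819788]
0.039 [324.70805666 374.85175794]
0.042 [324.67098086 380.15681459]
0.127 [323.78800417 506.4991026 ]
120 (282, 364, 73) 122; 124 (280, 364, 28) 43; 128 (280, 364, 32) 79; 132 (280, 364, 33) 77; 136 (290, 364, 22) 74; 140 (281, 364, 30) 39; 144 (280, 364, 30) 76; 148 (281, 364, 28) 73; 152 (287, 364, 24) 73; 156 (281, 364, 24) 75; 160 (280, 364, 29) 70; 164 (281, 364, 29) 66; 168 (280, 364, 26) 65; 225 (280, 364, 37) 92; 230 (280, 364, 37) 90; 235 (280, 364, 38) 91; 240 (280, 364, 38) 92; 245 (280, 364, 39) 91; 250 (280, 364, 23) 91; 255 (280, 363, 19) 93; 260 (362, 363, 2) 90; 265 None 88; 270 None 86; 275 None 87; 280 None 89; 285 None 90; 290 None 90; 295 (288, 350, 14) 89; 300 (292, 346, 6) 88; 305 None 85; 310 None 88; 315 None 86; 320 None 88; 325 None 87; 330 None 84; 335 None 84; 340 None 86; 345 None 84; 350 None 84; 355 None 84; 360 None 84; 365 None 75; 370 (295, 342, 11) 71; 375 (304, 335, 23) 107;
```

```bash
python3 -m handwheel '[[-0.0024,0.037,0.013,0,0,0,0],[-0.0024,0.037,0.013,0,0,0,0],[-0.0024,0.037,0.013,0,0,0,0],[0,0,0,0,0,0,0],[0,0,0,0,0,0,0],[0,0,0,0,0,0,0],[0,0,0,0,0,0,0],[0,0,0,0,0,0,0]]'
python3 - <<'E'
from h import *
plan(tcp_for(.03),ported())
m=ctrl.camera_model("wrist"); im=ctrl.camera("wrist"); cv2.imwrite("pics/w6.png",im)
E
```

```text
time_s: 11.65
eef_pos: [0.4558, 0.2393, 0.188]
eef_rot: [-0.129, 0.658, 0.733, 0.116]
wrist_force: [-0.6, 0.9, -2.4]
opening: 0.178
grasp_force: 59.2
shift/300mm [-0.576  0.473 -0.078] turn/pi [0.0002 0.0002 0.0007]
```

```bash
python3 -m handwheel '[[0,0,0,-0.046,0.043,-0.018,0],[0,0,0,-0.09,0.075,-0.015,0],[0,0,0,-0.1,0.08,-0.015,0],[0,0,0,-0.1,0.08,-0.01,0],[0,0,0,-0.1,0.08,-0.01,0],[0,0,0,-0.09,0.075,-0.01,0],[0,0,0,-0.05,0.04,0,0],[0,0,0,0,0,0,0]]'
python3 - <<'E'
from h import *
plan(tcp_for(.03),ported())
t=ctrl.camera("top"); s=ctrl.camera("scene")
cv2.imwrite("pics/t7.png",t); cv2.imwrite("pics/s7.png",s)
M=rot().as_matrix(); o=ctrl.get_obs(); g=o["eef_pos"]-.008*M[:,2]; tip=g-.127*M[:,0]; print("tip",tip,"in port",ported().T@(tip-PORT),"rod ang",M[:,0],ported()[:,0])
for n in("top","scene"): print(n,"tip",proj(n,tip),"collar",proj(n,g-.042*M[:,0]),"port",proj(n,PORT))
def c(im,x,y,w,h,k): return cv2.resize(im[y:y+h,x:x+w],(w*k,h*k),interpolation=cv2.INTER_CUBIC)
pt=proj("top",PORT).astype(int); ps=proj("scene",PORT).astype(int)
print("offs",pt-[30,30],ps-[15,35])
cv2.imwrite("pics/v7.png",np.hstack([c(t,pt[0]-30,pt[1]-30,50,60,8),c(s,ps[0]-15,ps[1]-35,50,60,8)]))
E
```

```text
time_s: 12.5
eef_pos: [0.6173, 0.0811, 0.1496]
eef_rot: [-0.128, 0.659, 0.732, 0.116]
wrist_force: [-0.3, 0.7, -1.9]
opening: 0.176
grasp_force: 59.3
shift/300mm [ 0.015 -0.005  0.   ] turn/pi [ 0.0006  0.0003 -0.0008]
tip [ 0.6282551  -0.03780858  0.11422336] in port [ 0.02803457 -0.00033326  0.00038846] rod ang [-0.09912458  0.93427594  0.34249494] [-0.09985556  0.93437203  0.34202014]
top tip [349.20525907 162.36486901] collar [317.32648783 162.96885688] port [359.33526234 162.00127721]
scene tip [295.31167123 220.35396453] collar [322.63705658 215.53071593] port [286.4681492  221.85863055]
offs [329 132] [271 186]
```

View pics/v7.png

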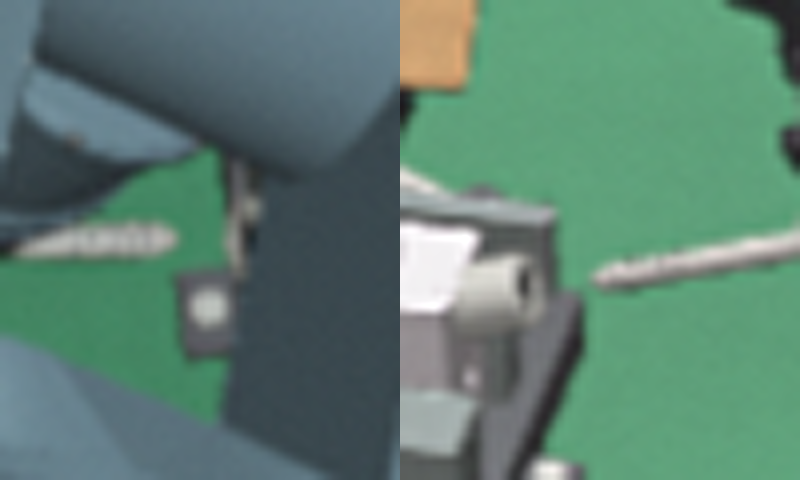

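The last view (v7) shows the tip at scene (295.2,220.7), right where predicted. The bore centre is at about (287,221.6) and the rod is in line with it. I'll enter slowly and watch the force.

```bash
python3 -m handwheel '[[0,0,0,-0.02,-0.001,-0.003,0],[0,0,0,-0.02,0,0,0],[0,0,0,-0.02,0,0,0],[0,0,0,-0.01,0,0,0],[0,0,0,-0.01,0,0,0],[0,0,0,-0.01,0,0,0],[0,0,0,-0.01,0,0,0],[0,0,0,0,0,0,0]]'
cat >> h.py <<'E'
def inport():
    M=rot().as_matrix(); o=ctrl.get_obs(); g=o["eef_pos"]-.008*M[:,2]; tip=g-.127*M[:,0]
    print("tip in port mm",np.round(1e3*ported().T@(tip-PORT),1),"F tool",np.round(M.T@o["wrist_force"],1),"T",np.round(M.T@o["torque"],2),"turn err",np.round(np.degrees((rot().inv()*R.from_matrix(ported())).as_rotvec()),2),"t",o["time_s"])
E
python3 -c "
from h import *
inport()"
```

```text
time_s: 13.4
eef_pos: [0.618, 0.0554, 0.1413]
eef_rot: [-0.129, 0.658, 0.732, 0.116]
wrist_force: [0.3, 0.4, -2.2]
opening: 0.178
grasp_force: 59.3
tip in port mm [-1.6 -0.6 -0.9] F tool [-0.4  0.4  2.2] T [-0.04 -0.25  0.  ] turn err [ 0.05 -0.01 -0.  ] t 13.4
```

```bash
python3 -m handwheel '[[0,0,0,-0.01,0,0,0],[0,0,0,-0.01,0,0,0],[0,0,0,-0.01,0,0,0],[0,0,0,-0.01,0,0,0],[0,0,0,-0.01,0,0,0],[0,0,0,0,0,0,0],[0,0,0,0,0,0,0],[0,0,0,0,0,0,0]]'; python3 -c "
from h import *
inport()"
```

```text
time_s: 14.2
eef_pos: [0.6195, 0.0419, 0.1363]
eef_rot: [-0.129, 0.658, 0.732, 0.117]
wrist_force: [0.6, -1.0, -2.1]
opening: 0.175
grasp_force: 59.3
tip in port mm [-16.1  -0.5  -0.9] F tool [-1.7  0.5  1.6] T [-0.   -0.27 -0.03] turn err [ 0.06 -0.01  0.02] t 14.2
```

```bash
python3 -m handwheel '[[0,0,0,-0.015,0,0,0],[0,0,0,-0.018,0,0,0],[0,0,0,-0.018,0,0,0],[0,0,0,-0.018,0,0,0],[0,0,0,-0.018,0,0,0],[0,0,0,-0.018,0,0,0],[0,0,0,-0.015,0,0,0],[0,0,0,0,0,0,0]]'; python3 -c "
from h import *
inport()"
```

```text
time_s: 15.0
eef_pos: [0.6231, 0.0074, 0.1237]
eef_rot: [-0.129, 0.659, 0.732, 0.116]
wrist_force: [-1.0, -0.3, -1.7]
opening: 0.173
grasp_force: 59.3
tip in port mm [-52.9  -0.7  -0.9] F tool [-0.7 -1.   1.5] T [-0.04 -0.29  0.06] turn err [ 0.05 -0.01 -0.03] t 15.0
```

```bash
python3 -m handwheel '[[0,0,0,-0.018,0,0,0],[0,0,0,-0.018,0,0,0],[0,0,0,-0.018,0,0,0],[0,0,0,-0.015,0,0,0],[0,0,0,-0.01,0,0,0],[0,0,0,-0.006,0,0,0],[0,0,0,0,0,0,0],[0,0,0,0,0,0,0]]'; python3 -c "
from h import *
inport()"
```

```text
time_s: 15.8
eef_pos: [0.6256, -0.0156, 0.1153]
eef_rot: [-0.129, 0.658, 0.732, 0.117]
wrist_force: [-0.4, -0.5, -2.5]
opening: 0.175
grasp_force: 59.3
tip in port mm [-77.6  -0.5  -0.9] F tool [-1.2 -0.5  2.2] T [-0.02 -0.18  0.03] turn err [ 0.05 -0.01  0.02] t 15.8
```

```bash
python3 -m handwheel '[[0,0,0,-0.006,0,0,0],[0,0,0,-0.006,0,0,0],[0,0,0,-0.005,0,0,0],[0,0,0,-0.005,0,0,0],[0,0,0,0,0,0,0],[0,0,0,0,0,0,0],[0,0,0,0,0,0,0],[0,0,0,0,0,0,0]]'; python3 -c "
from h import *
inport()"
```

```text
time_s: 16.6
eef_pos: [0.6262, -0.0208, 0.1133]
eef_rot: [-0.13, 0.658, 0.733, 0.117]
wrist_force: [-1.3, 4.2, 0.7]
opening: 0.174
grasp_force: 59.5
tip in port mm [-83.2  -0.5  -0.7] F tool [ 4.3 -0.8  0.8] T [ 0.05  0.67 -0.01] turn err [ 0.03 -0.1   0.05] t 16.6
```

```bash
python3 -m handwheel '[[0,0,0,-0.004,0,0,0],[0,0,0,-0.003,0,0,0],[0,0,0,0,0,0,0],[0,0,0,0,0,0,0],[0,0,0,0,0,0,0],[0,0,0,0,0,0,0],[0,0,0,0,0,0,0],[0,0,0,0,0,0,0]]'; python3 -c "
from h import *
inport()
print(ctrl.camera_model('scene')['camera_matrix'][0][0])
s=ctrl.camera('scene');cv2.imwrite('pics/s8.png',s)
t=ctrl.camera('top');cv2.imwrite('pics/t8.png',t)"
```

```text
time_s: 17.4
eef_pos: [0.6261, -0.0209, 0.1133]
eef_rot: [-0.131, 0.657, 0.733, 0.118]
wrist_force: [-2.6, 10.4, 6.2]
opening: 0.176
grasp_force: 59.8
tip in port mm [-83.3  -0.4  -0.3] F tool [12.1 -1.5 -2.1] T [ 0.28  1.62 -0.07] turn err [-0.01 -0.27  0.11] t 17.4
497.27401206796526
```

Collar seated: the motion stalled and the axial force rose to 12 N. Drawing out now.

```bash
python3 -m handwheel '[[0,0,0,0.015,0,0,0],[0,0,0,0.03,0,0,0],[0,0,0,0.05,0,0,0],[0,0,0,0.06,0,0,0],[0,0,0,0.07,0,0,0],[0,0,0,0.07,0,0,0],[0,0,0,0.07,0,0,0],[0,0,0,0.06,0,0,0]]'
python3 - <<'E'
from h import *
inport()
F=np.array([.5933,.3637,.14]); h=np.radians(-45); d=np.array([np.cos(h),np.sin(h),0])
plan(F-.127*d+[0,0,.03-.008],down(h+np.pi))
# reader lens, from initial pictures: black blobs' rays
t=cv2.imread("pics/top0.png"); print([proj("top",F).round(1).tolist(),proj("scene",F).round(1).tolist()])
for n,im,(x,y,w,hh) in (("top",t,(150,110,60,60)),("scene",cv2.imread("pics/scene0.png"),(415,225,70,50))):
    k=(im[y:y+hh,x:x+w].max(2)<60).astype(np.uint8); N,L,S,C=cv2.connectedComponentsWithStats(k)
    print(n,[(S[i].tolist(),(C[i]+[x,y]).round(1).tolist()) for i in range(1,N) if S[i][4]>15])
lens=F+np.array([np.cos(np.radians(20)),np.sin(np.radians(20)),0])*.045
print("lens face pred",proj("top",lens),proj("scene",lens))
E
```

```text
time_s: 18.3
eef_pos: [0.6134, 0.0978, 0.1569]
eef_rot: [-0.129, 0.658, 0.733, 0.117]
wrist_force: [-0.4, 0.6, -2.5]
opening: 0.176
grasp_force: 59.3
tip in port mm [43.8 -0.5 -1.1] F tool [-0.3 -0.4  2.6] T [-0.02 -0.28 -0.03] turn err [ 0.07 -0.01  0.1 ] t 18.3
shift/300mm [ 1.151 -0.237  0.401] turn/pi [ 0.0382 -0.1067 -0.2134]
[[184.1, 172.7], [439.7, 233.1]]
top [([8, 10, 15, 13, 138], [165.1, 126.0]), ([20, 37, 20, 17, 205], [179.5, 154.4])]
scene [([20, 9, 23, 20, 192], [448.4, 243.2])]
lens face pred [178.63168393 155.50114925] [443.6889049  243.52784648]
```

Run:
```python
from h import *
r=R.from_euler('z',20,degrees=True); F=np.array([.5933,.3637,.14]); lens=F+r.apply([.045,0,0])
P=[proj("top",lens+r.apply([0,.02*np.cos(a),.02*np.sin(a)])) for a in np.linspace(0,6.28,40)]
P=np.array(P); print("face bbox top",P.min(0),P.max(0))
P=np.array([proj("scene",lens+r.apply([0,.02*np.cos(a),.02*np.sin(a)])) for a in np.linspace(0,6.28,40)]); print("scene",P.min(0),P.max(0))
t=cv2.imread("pics/top0.png")[140:172:2,165:195:2].max(2); print(t)
s=cv2.imread("pics/scene0.png")[228:256:2,428:462:2].max(2); print(s)
```

```text
face bbox top [170.11103402 152.21635339] [187.01296313 158.71245602]
scene [436.03224312 237.4797332 ] [451.37081705 249.48165821]
[[228 228 229 230 231 233 233 236 225 131  70  69  73  92  95]
 [229 228 229 231 232 233 234 236 234 172  73  72  63  67  92]
 [229 229 230 231 233 234 234 229 219 162  76  73  72  66  91]
 [231 230 231 231 227 219 195 157 116  87  81  76  73  75  91]
 [220 225 216 196 158 114  73  48  39  34  44  73  78  93  93]
 [155 160 121  82  44  40  43  41  36  33  21  63  93  94  96]
 [127 113  89  36  37  43  51  46  36  30  29  49  95  93  93]
 [129 131 128  49  36  44  51  49  37  35  30  26  90  94  95]
 [129 129 134  79  35  42  54  52  38  34  31  21  78  98  98]
 [129 128 132 109  31  39  52  53  38  34  32  22  50  96  95]
 [129 129 129 127  46  35  42  65  74  93  73  49  62  98  94]
 [129 131 131 132  72  35  90  72  60  62  67  73  96  95  94]
 [130 131 130 133 124  84  78  71  78  91  90  94  96  96  90]
 [128 129 130 131 131 132 125  94  95  97  96  92  82  65  80]
 [130 129 130 132 130 131 128  93  93  84  68  78  99 128 133]
 [130 129 130 131 130 1
[... 335 characters left out ...]
156 161 111  38  41  43  44  45  53  76  76  79  77  90 119]
 [157 155 157 137  30  38  40  42  43  45  39  86  95 114 108  97  74]
 [157 155 156 107  51 194 220 222 226 209  55  45  42  42  73 160 160]
 [157 157 159 114  96 232 241 240 242 194  37  45  47  45  43 133 157]
 [155 154 157 159  78 202 238 238 242 148  22  43  44  46  42 135 156]
 [156 155 157 161  96 153 233 239 246 104  23  29  29  28  30 142 158]
 [157 157 158 156  90 105 224 240 247  55  23  32  31  28  76 202 153]
 [157 156 157 147  93  90 193 239 232  41  26  32  27  23 119 246 155]
 [155 154 158 129  92  92 139 232 246 141  27  22  20  19 190 246 182]
 [156 156 159 134  90  93  96 217 240 247 192 147 133 176 246 241 224]]
```

Run:
```python
from h import *
l=onz("top",(181.5,161),.14); print("lens",l)
r=R.from_euler('z',20,degrees=True)
for L in (l,):
    P=np.array([proj("scene",L+r.apply([0,.02*np.cos(a),.02*np.sin(a)])) for a in np.linspace(0,6.28,40)]); print("scene bbox",P.min(0),P.max(0),"focus",L-r.apply([.045,0,0]))
```

```text
lens [0.62204441 0.37142437 0.14      ]
scene bbox [433.7518503  233.89555435] [448.94029295 245.84428276] focus [0.57975824 0.35603347 0.14      ]
```

Run:
```python
from h import *
h=np.radians(-45); plan([.47,.16,.2],down(h+np.pi))
print(ctrl.get_obs()["q"].round(2))
```

```text
shift/300mm [ 0.291 -0.453 -0.047] turn/pi [ 0.0382 -0.1067 -0.2134]
[-0.2   0.39  1.56  0.34  1.31 -0.42]
```

```bash
python3 -m handwheel '[[0,0,0,0.04,-0.06,-0.007,0],[0,0,0,0.08,-0.12,-0.01,0],[0,0,0,0.08,-0.13,-0.015,0],[0,0,0,0.06,-0.1,-0.01,0],[0,0,0,0.03,-0.043,-0.005,0],[0.0064,-0.0178,-0.0356,0,0,0,0],[0.0064,-0.0178,-0.0356,0,0,0,0],[0.0064,-0.0178,-0.0356,0,0,0,0]]'; python3 -m handwheel '[[0.0064,-0.0178,-0.0356,0,0,0,0],[0.0064,-0.0178,-0.0356,0,0,0,0],[0.0064,-0.0178,-0.0356,0,0,0,0],[0,0,0,0,0,0,0],[0,0,0,0,0,0,0],[0,0,0,0,0,0,0],[0,0,0,0,0,0,0],[0,0,0,0,0,0,0]]'
python3 - <<'E'
from h import *
F=np.array([.583,.358,.14]);h=np.radians(-45); d=np.array([np.cos(h),np.sin(h),0])
plan(F-.127*d+[-.04,0,.03-.008],down(h+np.pi))
plan(F-.127*d+[0,0,-.008],down(h+np.pi))
E
```

```text
time_s: 19.1
eef_pos: [0.4703, 0.1581, 0.1997]
eef_rot: [-0.064, 0.528, 0.845, 0.059]
wrist_force: [-0.4, -0.1, -2.7]
opening: 0.175
grasp_force: 59.4
time_s: 19.9
eef_pos: [0.4705, 0.157, 0.1987]
eef_rot: [-0.001, 0.384, 0.923, -0.0]
wrist_force: [0.1, 0.4, -2.1]
opening: 0.174
grasp_force: 59.4
shift/300mm [0.728 0.643 0.122] turn/pi [-0.0004 -0.0002 -0.0007]
shift/300mm [0.634 0.738 0.222] turn/pi [-0.0004 -0.0002 -0.0007]
```

```bash
python3 -m handwheel '[[0,0,0,0.05,0.04,0.005,0],[0,0,0,0.1,0.09,0.015,0],[0,0,0,0.11,0.1,0.02,0],[0,0,0,0.11,0.1,0.02,0],[0,0,0,0.11,0.1,0.02,0],[0,0,0,0.11,0.1,0.02,0],[0,0,0,0.09,0.07,0.015,0],[0,0,0,0.048,0.043,0.007,0]]'; python3 -m handwheel '[[0,0,0,-0.02,0.02,0.02,0],[0,0,0,-0.025,0.025,0.03,0],[0,0,0,-0.025,0.025,0.03,0],[0,0,0,-0.024,0.025,0.02,0],[0,0,0,0,0,0,0],[0,0,0,0,0,0,0],[0,0,0,0,0,0,0],[0,0,0,0,0,0,0]]'
python3 - <<'E'
from h import *
F=np.array([.583,.358,.14])
M=rot().as_matrix(); o=ctrl.get_obs(); g=o["eef_pos"]-.008*M[:,2]; tip=g-.127*M[:,0]; print("tip",tip,"level deg",np.degrees(np.arcsin(M[2,0])),np.abs(o["dq"]).max())
t=ctrl.camera("top"); s=ctrl.camera("scene")
for n in("top","scene"): print(n,"tip",proj(n,tip),"F",proj(n,F))
def c(im,x,y,w,h,k): return cv2.resize(im[y:y+h,x:x+w],(w*k,h*k),interpolation=cv2.INTER_CUBIC)
cv2.imwrite("pics/v9.png",np.hstack([c(t,145,130,66,60,6),c(s,400,215,66,60,6)]))
E
```

```text
time_s: 20.7
eef_pos: [0.4515, 0.4505, 0.161]
eef_rot: [-0.001, 0.382, 0.924, -0.001]
wrist_force: [0.4, -0.1, -3.4]
opening: 0.172
grasp_force: 59.3
time_s: 21.5
eef_pos: [0.4925, 0.4485, 0.1326]
eef_rot: [-0.0, 0.383, 0.924, -0.0]
wrist_force: [0.1, -0.2, -2.7]
opening: 0.178
grasp_force: 59.3
tip [0.58222969 0.35870208 0.14053666] level deg 0.008862883907916196 0.0049099136653270835
top tip [185.83543238 177.19666004] F [186.2209817  176.92228356]
scene tip [438.35399534 230.22097791] F [438.0289452  230.49248184]
```

View pics/v9.png

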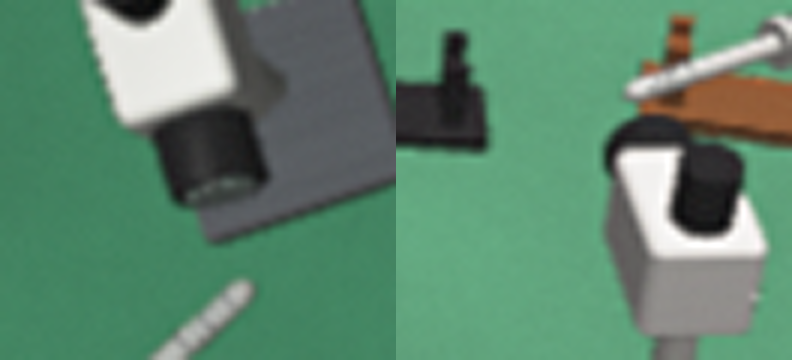

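v9 shows the rod free, with its tip at top (186.3,177.8) and scene (438.7,230). The lens face centre is at about top (182,161.5), which puts the tip within about 4 mm of the reading point. The rod is level to 0.01° and nothing touches it, so I'm handing in.

```bash
python3 -c "
from bench import ctrl
print(ctrl.hand_in())"
```

```text
the job is handed in; nothing more can be done
None
```

I handed the job in at 21.5 s on the robot's clock: the vise was cranked onto the housing, the rod was pushed in until its collar stopped and drawn right out, and it is held level with its tip about 4 mm from the reading point by my estimate. The clamp force couldn't be measured directly (I judged it from about 40 N at the knob, which is over your 25 N turning limit), and the hand-in returned no verdict.

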